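# Hold the chuck case lid at its balance point

### The job

The chuck case's lid has lost its stay, so hold it open while somebody picks out a set of jaws: swing the latch bar right off the lid, then take the wooden pull and raise the lid to its balance point, a little short of upright, where it would fall neither shut nor over backwards. Never let it tip over backwards, and leave the bowl, jar and turned spindle where they are. Finish while holding: keep the pull gripped and the lid still at its balance point.

Things in the scene. Friction and masses are not known exactly. Their poses are not given: they have to be found in the camera images.
- case: Plywood case fixed to the bench, 170 (x) by 280 (y) by 75 mm high without lid. Origin: centre of its underside, on the bench. x points from its front (the side with the wooden pull, towards the robot) to the hinge side, y to the end with the latch, z up. A steel latch bracket stands 34 mm out from the middle of the +y end, up to 107 mm above the bench.
- lid (a joint): Opening angle of the plywood lid (170 x 280 x 30 mm high, 0.38-0.63 kg), rad: 0 shut, grows as its front edge rises, stop at 2.3. The hinge is nearly free: let go, it falls shut below 1.345 and over backwards above. 1.345 (77 degrees: 13 degrees short of upright, leaning to the case's front) is the balance point, its weight straight above the hinge.
- lid_hinge (a point): Middle of the lid's hinge axis, which is parallel to the case's y: 85 mm along the case's x from its centre, 75 mm above the bench.
- pull (a point): Dark wooden pull fixed to the middle of the lid's front edge: disc of diameter 32 mm, 14 mm thick, on edge (cheeks face the case's +y and -y), on a neck as thick. Origin: disc centre, 38 mm out from the lid's front edge; lid shut: 90 mm above the bench, 208 mm in front of and 15 mm above the hinge axis. Axes turn with the lid. Pinched by its cheeks it can turn between the pads as the lid swings.
- latch (a joint): Angle of the steel latch bar, rad: 0 = square over the lid, pointing along the case's -y; grows clockwise seen from above, towards the case's front; at 1.57 it points along the case's -x beside the lid's end; stop at 2.0. Starts at 0 to 0.4. It holds the lid down below 1.42 and is clear above 1.45. Stays where left (about 1.5 N at the pin).
- latch_pin (a point): Upright round black pin on the latch bar, diameter 16 mm, 35 mm tall above the bar, 55 mm from the latch pivot. This point: on its axis, half-way up, 133 mm above the bench. The bar is 16 mm wide and 8 mm thick, its top 115.5 mm above the bench, 2 mm clear of the lid's top; it ends 10 mm beyond the pin's axis.
- latch_pivot (a point): The upright axis about which the latch turns, at the height of the pin's middle (133 mm above the bench): 158 mm along the case's y from its centre.
- bowl: Turned wooden bowl, diameter 120 mm, 55 mm high, standing on the bench left of the case. Origin: centre of its underside. To be left alone.
- wax_jar: Small amber jar, diameter 60 mm, 65 mm high, standing right of the case. Origin: centre of its underside. To be left alone.
- spindle: Turned wooden spindle standing upright right of the case, foot diameter 48 mm, 100 mm high. Origin: centre of its underside. To be left alone.

How it is judged:
By the outcome, as a careful person would: the job done as asked, in the order asked, and still so for the second after the job is handed in, while the arm keeps its last pose, push and grip.
It also fails if it takes over 58 s, if anything falls off the work surface, if the arm or the gripper's body presses on something with over 40 N, if the wrist force passes 120 N, or if a joint passes its speed limit or range.

### The arm

A 6-joint arm with a two-finger parallel gripper is mounted at the origin on the work surface. World frame = base frame: x ahead of the robot, y to its left, z up, the work surface at z = 0. Lengths are in m, angles in rad, forces in N, time in s.
With the tool pointing down it reaches from about 0.325 to 0.775 m from the base axis. Payload 5.5 kg.
Tool frame: the origin (TCP) lies at the very end of the fingers, on their centre line; the grasp point (between the pads) lies 19 mm behind it; z points along the fingers, y is the direction in which the jaws open and shut (so a half turn about z gives the same grasp; the last joint's range is limited). The gripper opens to 85 mm and grips with 20 to 120 N. Pads are 22 mm wide; open, the fingers measure 114 mm over their backs; the gripper's body (76 mm by 85 mm) begins 54 mm behind the grasp point. The pads swing forward as they close: fully open they stand 13 mm farther back than shut.
Start: joints at [-1.297, 0.091, 1.231, -0, 1.82, -0.057], TCP at [0.195, -0.567, 0.231] pointing down, gripper open.
Joint ranges: [-2.87, 2.87], [-0.86, 2.18], [0.17, 2.46], [-1.51, 4.65], [0.06, 2.69], [-2.65, 2.65]. Speed limits (rad/s): [2.57, 2.57, 3.01, 3.14, 3.14, 3.14].

### API

Orientations are given as [roll, pitch, yaw] about the fixed x, y, z axes, in that order (R = Rz(yaw) Ry(pitch) Rx(roll)).
In Python, from cell import ctrl gives the robot as it stands.
- The arm moves only by the tool move_arm, never from a script. Its argument "deltas" is a list of rows, each an object of numbers: "wx", "wy", "wz": the turn, a rotation vector about the tool's x, y, z in units of 6 degrees (1.0 is 6 degrees); "tx", "ty", "tz": the shift along the tool's x, y, z in m; "jaw": the finger opening in m, from 0 to 0.0854. A call has 1 to 20 rows; each row is the pose to reach, as a shift and turn from the pose commanded when the call began, along the tool's axes at that moment; what a row does not reach only later rows make up. A row lasts 1/8 s, in which the tool goes at most 62.5 mm and 10.7 degrees, less where a joint would pass 70% of its speed; a pose out of reach is approached as far as the arm can. A call with a gripper value outside its range is refused whole. The fingers move at their own pace and stop on an object; "grip_force" is the grip in N (left out, the last holds). Time passes only in rows, so rows that repeat a pose let the fingers close. It gives the time, the measured TCP pose, the force and the opening at its end, in the units of the state.
- ctrl.get_state(): the state, without advancing time (a new reading comes with each control period).
- ctrl.read_camera(name): name is "scene" or "top" or "wrist"; returns a dict with "image" (420x560x3 uint8, red, green, blue), "fx", "fy", "cx", "cy" (pixels), "R" (3x3) and "t" (3): a world point X has camera coordinates R X + t; the wrist camera has in their place "mount" (4x4, takes a point from camera to tool coordinates, whose origin is the TCP and whose axes are the flange's). Camera axes: x right, y down, z forward; pixel columns grow to the right and rows downward; lengths in m; the calibration is good to about 2 mm. A picture is of the moment at which its call begins: read the wrist's pose just before it. There is no depth.
- ctrl.finish_job(): hands the job in, once; it reports no verdict.
Trained networks look in a picture, given as the dict that the camera call returned (one of the last four; its "shot" number tells which), for a name from the list of things; names that differ only in an ending like _2 or _b are one class to them, and where a whole thing is asked for, a point or a joint stands for the part that bears it (a point fixed in the world has none). Each returns a list of dicts, best first, with "score" (0 to 1); they miss things now and then, are a little off and sometimes report something else, mostly with a low value. They report only what shows in the picture. A call takes as long as a camera call.
- ctrl.spot_in(picture, label): "box" ([centre column, centre row, width, height] in pixels, round what is visible of it).
- ctrl.masks_of(picture, label): "region" (420x560 bool, what is visible of it) and "box" ([centre column, centre row, width, height] in pixels, round what is visible of it).
- ctrl.spot_point(picture, label): "centre" ([row, column] in pixels: a listed point, or the origin of a listed thing).
The state is a dict: "time": time; "joints": joint angles; "dq": joint speeds; "effort": joint torques, N m; "ee_pos": TCP position; "orientation": TCP orientation; "contact_force": force on the tool from outside, world axes, zero at the start; "wrist_torque": the same for the moment, N m; "width": opening from 0.0 (shut) to 1.0 (fully open).
Only numpy, scipy, OpenCV 4.12 (cv2) and the standard library are available. Lean on these libraries where they do the work, as an engineer would, in place of code of your own. Each camera call takes 0.05 s, during which the arm holds its last target.

## Working session

There is one attempt and no reset: what is moved stays moved. The work goes in short steps, Python scripts to look and compute and a tool call to move; the robot and the scene stay as the last step left them, time stands still between calls to the robot, and variables do not carry over. Pictures are saved under pics/ and viewed, and the job is handed in when it is done.

Besides the shell and the picture viewer there is one more tool, called after ">>>" as name(argument=value, ...), one argument or row to a line, values as JSON. move_arm: Moves the arm, as the interface text tells. Its arguments: {"type":"object","properties":{"deltas":{"type":"array","items":{"type":"object","properties":{"wx":{"type":"number"},"wy":{"type":"number"},"wz":{"type":"number"},"tx":{"type":"number"},"ty":{"type":"number"},"tz":{"type":"number"},"jaw":{"type":"number"}}}},"grip_force":{"type":"number"}},"required":["deltas"]}

```bash
ls; mkdir -p pics
cat > h.py <<'E'
import numpy as np, cv2
from cell import ctrl
from scipy.spatial.transform import Rotation as Ro
def save(p,n): cv2.imwrite('pics/'+n+'.png', cv2.cvtColor(np.asarray(p['image']),cv2.COLOR_RGB2BGR))
def ray(p,rc):
    R=np.array(p['R']);t=np.array(p['t'])
    d=np.array([(rc[1]-p['cx'])/p['fx'],(rc[0]-p['cy'])/p['fy'],1.])
    return -R.T@t, R.T@d
def onz(p,rc,z):
    o,d=ray(p,rc); return o+d*(z-o[2])/d[2]
def proj(p,X):
    c=np.array(p['R'])@np.asarray(X)+np.array(p['t']); return np.array([p['cy']+p['fy']*c[1]/c[2],p['cx']+p['fx']*c[0]/c[2]])
def st():
    s=ctrl.get_state(); 
    for k in ['time','joints','ee_pos','orientation','contact_force','width']: print(k,np.round(s[k],4))
    return s
E
python3 - <<'E'
from h import *
s=st()
for n in ['scene','top']:
    p=ctrl.read_camera(n); save(p,n+'0')
    for l,z in [('pull',.09),('latch_pin',.133),('latch_pivot',.133),('lid_hinge',.075),('case',0),('bowl',0),('wax_jar',0),('spindle',0)]:
        r=ctrl.spot_point(p,l)
        for q in r[:2]: print(n,l,round(q['score'],2),np.round(q['centre'],1),np.round(onz(p,q['centre'],z),4))
print(s['orientation'])
E
```

```text
pics
time 0.0
joints [-1.2967  0.0919  1.2319 -0.      1.8198 -0.0567]
ee_pos [ 0.1948 -0.5672  0.2301]
orientation [-3.1396e+00 -1.0000e-04  3.3080e-01]
contact_force [ 0.038   0.6959 -0.3206]
width 0.9988
scene pull 0.96 [212. 209.] [ 0.4541 -0.1132  0.09  ]
scene latch_pin 0.62 [193.5 270.2] [ 0.5559 -0.0029  0.133 ]
scene latch_pivot 0.8 [178.  281.5] [0.5348 0.0638 0.133 ]
scene latch_pivot 0.74 [355.8 168.6] [ 0.7253 -0.4527  0.133 ]
scene lid_hinge 0.92 [245.7 279.5] [ 0.6516 -0.0803  0.075 ]
scene case 0.87 [256.6 251.7] [ 0.5731 -0.0933  0.    ]
scene bowl 0.9 [172.7 386.4] [0.6363 0.434  0.    ]
scene wax_jar 0.69 [310.5 128.4] [ 0.483  -0.3894  0.    ]
scene spindle 0.55 [355.7 167. ] [ 0.6367 -0.408  -0.    ]
top pull 0.58 [261.8 323.8] [ 0.4623 -0.1194  0.09  ]
top latch_pin 0.7 [227.4 277.6] [0.5492 0.0105 0.133 ]
top latch_pin 0.7 [263.1 321.2] [ 0.4552 -0.1079  0.133 ]
top latch_pivot 0.48 [229.9 258.8] [0.5413 0.0611 0.133 ]
top lid_hinge 0.75 [193.7 311.3] [ 0.6576 -0.0846  0.075 ]
top case 0.69 [228.6 310.3] [ 0.5679 -0.0883  0.    ]
top bowl 0.61 [202.1 125.4] [0.6368 0.4681 0.    ]
top wax_jar 0.9 [259.2 406.4] [ 0.4824 -0.3733  0.    ]
top spindle 0.64 [206.4 412.4] [ 0.642  -0.3957  0.    ]
[-3.13961584e+00 -1.12197292e-04  3.30792723e-01]
```

View pics/scene0.png

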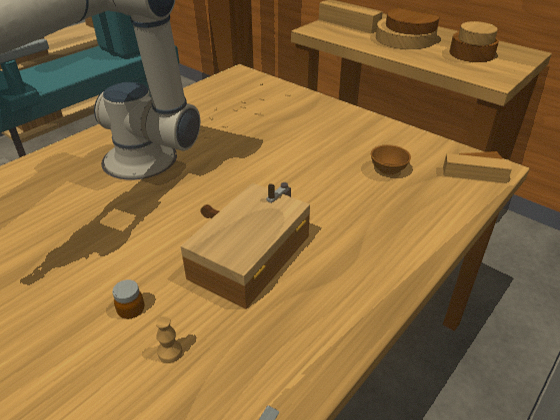

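View pics/top0.png

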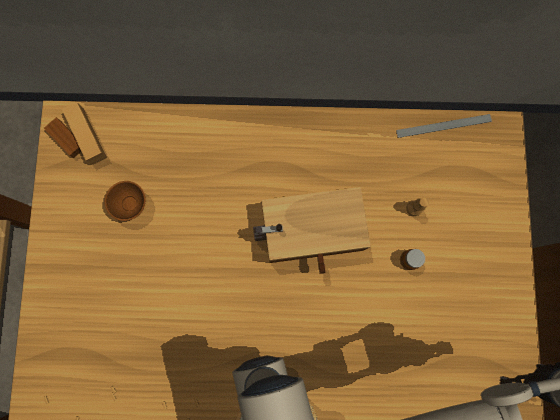

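```bash
cat >> h.py <<'E'
from scipy.optimize import least_squares
LOC={'pull':(-.123,0,.09),'latch_pivot':(0,.158,.133),'lid_hinge':(.085,0,.075),'case':(0,0,0)}
def c2w(v,l):
    c,s=np.cos(v[2]),np.sin(v[2]); return np.array([v[0]+c*l[0]-s*l[1],v[1]+s*l[0]+c*l[1],l[2]])
def pinloc(a): return (-.055*np.sin(a),.158-.055*np.cos(a),.133)
E
python3 - <<'E'
from h import *
obs=[]
for n in ['scene','top']:
    p=ctrl.read_camera(n)
    for l in ['pull','latch_pin','latch_pivot','lid_hinge','case']:
        r=ctrl.spot_point(p,l)
        if r: obs.append((p,l,np.array(r[0]['centre']),n))
    im=cv2.cvtColor(np.asarray(p['image']),cv2.COLOR_RGB2BGR)
    c=im[150:320,160:340] if n=='scene' else im[170:290,230:390]
    cv2.imwrite(f'pics/{n}1.png',cv2.resize(c,None,fx=4,fy=4,interpolation=cv2.INTER_CUBIC)[:600*1,:800])
def f(v): return np.concatenate([proj(p,c2w(v,pinloc(v[3]) if l=='latch_pin' else LOC[l]))-rc for p,l,rc,n in obs])
r=least_squares(f,[.57,-.09,.15,.2],loss='soft_l1')
print(r.x); 
for (p,l,rc,n),e in zip(obs,r.fun.reshape(-1,2)): print(n,l,rc.round(1),e.round(1))
for l in LOC: print(l,c2w(r.x,LOC[l]).round(4))
print('pin',c2w(r.x,pinloc(r.x[3])))
for n in ['scene','top']:
    p=[o for o in obs if o[3]==n][0][0]
    im=cv2.cvtColor(np.asarray(p['image']),cv2.COLOR_RGB2BGR)
    pts=[proj(p,c2w(r.x,q))[::-1] for q in [(-.085,-.14,.1055),(.085,-.14,.1055),(.085,.14,.1055),(-.085,.14,.1055)]]
    sc=4
    off=(160,150) if n=='scene' else (230,170)
    c=im[150:300,160:340] if n=='scene' else im[170:290,230:390]
    c=cv2.resize(c,None,fx=sc,fy=sc,interpolation=cv2.INTER_CUBIC)
    P=((np.array(pts)-off+.5)*sc-.5).astype(int)
    cv2.polylines(c,[P],True,(0,255,0),1)
    for q in [c2w(r.x,LOC['pull']),c2w(r.x,LOC['latch_pivot']),c2w(r.x,pinloc(r.x[3]))]:
        a=((proj(p,q)[::-1]-off+.5)*sc-.5).astype(int); cv2.circle(c,tuple(int(x) for x in a),3,(0,0,255),-1)
    cv2.imwrite(f'pics/{n}2.png',c)
E
```

```text
[ 0.5685301  -0.09464344  0.17301984 -0.2451233 ]
scene pull [209.5 209.2] [ 1.9 -2.9]
scene latch_pin [245.1 279.7] [-52.9  -3.3]
scene latch_pivot [180.5 281.7] [-1.   1.1]
scene lid_hinge [247.5 279.5] [-1.7  0.3]
scene case [255.3 250.5] [ 0.7 -0.5]
top pull [266.9 322.2] [0.3 0.3]
top latch_pin [228.2 279.1] [-6.1 -1.5]
top latch_pivot [231.9 261.9] [-2. -3.]
top lid_hinge [194.3 309. ] [1.2 0.7]
top case [229.6 311.8] [-1.2  0.6]
pull [ 0.4474 -0.1158  0.09  ]
latch_pivot [0.5413 0.061  0.133 ]
lid_hinge [ 0.6523 -0.08    0.075 ]
case [ 0.5685 -0.0946  0.    ]
pin [0.56366269 0.01073607 0.133     ]
```

View pics/scene2.png

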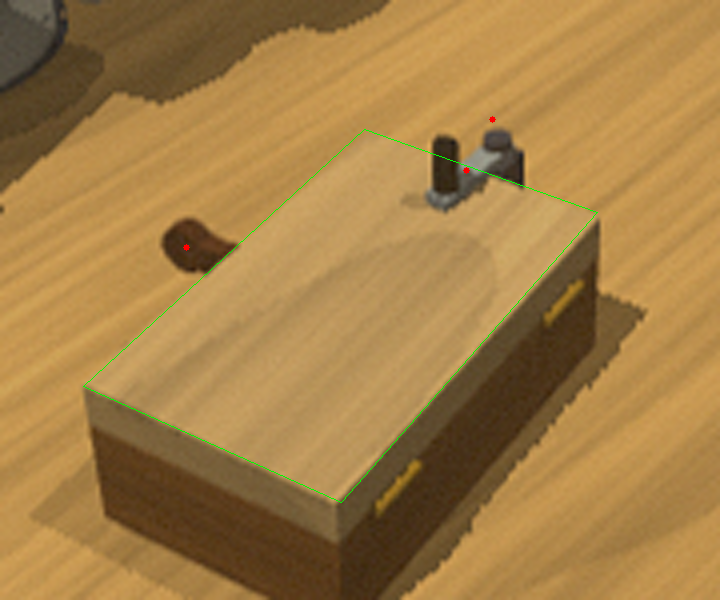

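View pics/top2.png

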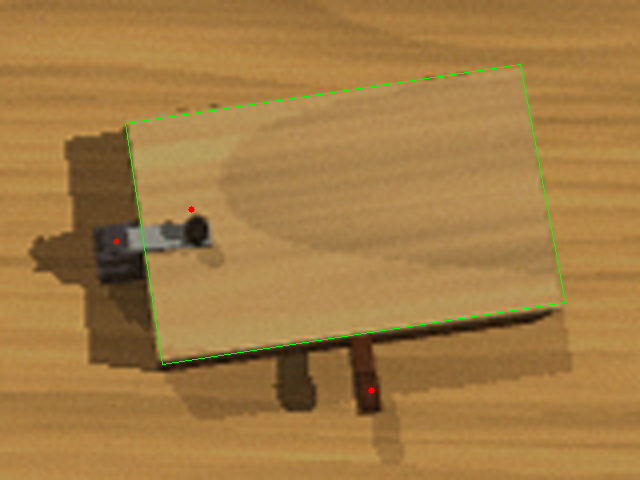

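Run:
```python
from h import *
v=[ 0.5685,-0.0946,0.173]
p=ctrl.read_camera('scene'); q=ctrl.read_camera('top')
print(onz(p,(191.1,271.4),.133),onz(p,(184.3,271.4),.1505),onz(q,(226.9,279.2),.1505))
for a in [0,.1,.2,.3,.4,.5]: print(a,c2w(v,pinloc(a)))
def B(pts,off): return [np.array([y/4+off[1]-.5+.125,x/4+off[0]-.5+.125]) for x,y in pts]
S=B([(365,128),(597,212),(341,502),(84,387)],(160,150)); T=B([(162,365),(127,123),(521,65),(565,302)],(230,170))
L=[(-.085,.14,.1055),(.085,.14,.1055),(.085,-.14,.1055),(-.085,-.14,.1055)]
for a in (S,T):
    pp=p if a is S else q
    W=np.array([onz(pp,c,.1055) for c in a]); print(W.round(4), W.mean(0).round(4))
    print(np.arctan2(*(W[2]-W[1])[:2]*[1,-1]),np.arctan2(*(W[3]-W[0])[:2]*[1,-1]))
print(ctrl.get_state()['time'])
```

```text
[0.55170205 0.00617947 0.133     ] [0.54926215 0.00924934 0.1505    ] [0.54797073 0.00638177 0.1505    ]
0 [0.55076975 0.0068625  0.133     ]
0.1 [0.54531358 0.00618798 0.133     ]
0.2 [0.53981732 0.00606155 0.133     ]
0.3 [0.5343359  0.00648445 0.133     ]
0.4 [0.52892409 0.00745247 0.133     ]
0.5 [0.52363595 0.00895594 0.133     ]
[[ 0.46    0.0297  0.1055]
 [ 0.6277  0.0577  0.1055]
 [ 0.6759 -0.2179  0.1055]
 [ 0.5094 -0.2473  0.1055]] [ 0.5683 -0.0944  0.1055]
0.1730117423722945 0.17644327066939877
[[ 0.4606  0.0289  0.1055]
 [ 0.6287  0.057   0.1055]
 [ 0.6762 -0.2185  0.1055]
 [ 0.5095 -0.2471  0.1055]] [ 0.5687 -0.095   0.1055]
0.17068987976816075 0.1754096543467155
1.6
```

```bash
cat >> h.py <<'E'
V=np.array([.5685,-.0946,.173])
def down(yaw): return Ro.from_euler('xyz',[np.pi,0,yaw])
def rel(P0,R0,P,R):
    d=R0.inv().apply(np.asarray(P)-P0); w=(R0.inv()*R).as_rotvec()/np.radians(6)
    return np.concatenate([d,w])
E
python3 - <<'E'
from h import *
s=st()
R0=Ro.from_euler('xyz',s['orientation'])
print(rel(s['ee_pos'],R0,[.549,.0075,.215],down(V[2]+np.pi/2)).round(3))
E
```

```text
time 1.6
joints [-1.2967  0.0912  1.2307 -0.      1.8198 -0.0567]
ee_pos [ 0.1949 -0.5675  0.2312]
orientation [-3.1416  0.      0.3308]
contact_force [-0.0253 -0.1498  0.5259]
width 0.9989
[  0.522  -0.429   0.016  -0.     -0.    -13.493]
```

>>> move_arm(
  deltas=[
    {"tx": 0.04, "ty": -0.033, "wz": -1, "jaw": 0.045},
    {"tx": 0.08, "ty": -0.066, "wz": -2, "jaw": 0.045},
    {"tx": 0.12, "ty": -0.099, "wz": -3, "jaw": 0.045},
    {"tx": 0.16, "ty": -0.132, "wz": -4, "jaw": 0.045},
    {"tx": 0.2, "ty": -0.165, "wz": -5, "jaw": 0.045},
    {"tx": 0.24, "ty": -0.198, "wz": -6, "jaw": 0.045},
    {"tx": 0.28, "ty": -0.231, "wz": -7, "jaw": 0.045},
    {"tx": 0.32, "ty": -0.264, "wz": -8, "jaw": 0.045},
    {"tx": 0.36, "ty": -0.297, "wz": -9, "jaw": 0.045},
    {"tx": 0.4, "ty": -0.33, "wz": -10, "jaw": 0.045},
    {"tx": 0.44, "ty": -0.363, "wz": -11, "jaw": 0.045},
    {"tx": 0.48, "ty": -0.396, "tz": 0.008, "wz": -12.3, "jaw": 0.045},
    {"tx": 0.505, "ty": -0.415, "tz": 0.014, "wz": -13, "jaw": 0.045},
    {"tx": 0.522, "ty": -0.429, "tz": 0.016, "wz": -13.5, "jaw": 0.045},
    {"tx": 0.522, "ty": -0.429, "tz": 0.016, "wz": -13.5, "jaw": 0.045},
    {"tx": 0.522, "ty": -0.429, "tz": 0.016, "wz": -13.5, "jaw": 0.045},
  ],
  grip_force=25,
)

```text
schema error: expected keys wx, wy, wz, tx, ty, tz, jaw
```

Run:
```python
from h import *
s=st()
p=ctrl.read_camera('wrist'); save(p,'w1')
M=np.array(p['mount']); 
R0=Ro.from_euler('xyz',s['orientation']).as_matrix(); T=np.eye(4);T[:3,:3]=R0;T[:3,3]=s['ee_pos']
C=T@M; p['R']=C[:3,:3].T; p['t']=-C[:3,:3].T@C[:3,3]
print(M.round(3))
for l,z in [('latch_pin',.133),('latch_pivot',.133),('pull',.09)]:
    for q in ctrl.spot_point(p,l)[:2]: print(l,q['score'],q['centre'],onz(p,q['centre'],z),onz(p,q['centre'],z+.0175))
print('expected',proj(p,c2w(V,pinloc(0.03))),proj(p,c2w(V,LOC['latch_pivot'])))
for x in [(-.085,.14,.1055),(.085,.14,.1055)]: print(proj(p,c2w(V,x)))
```

```text
time 1.6
joints [-1.2967  0.0912  1.2307 -0.      1.8198 -0.0567]
ee_pos [ 0.1949 -0.5675  0.2312]
orientation [-3.1416  0.      0.3308]
contact_force [-0.0253 -0.1498  0.5259]
width 0.9989
[[ 0.001 -0.948 -0.318  0.082]
 [ 1.     0.002 -0.001 -0.001]
 [ 0.001 -0.318  0.948 -0.143]
 [ 0.     0.     0.     1.   ]]
expected [-1814.88202473 -1469.78200045] [-1933.40780497 -1766.064823  ]
[-913.81441638 -965.97805959]
[-2291.25750445 -1627.68662556]
```

View pics/w1.png

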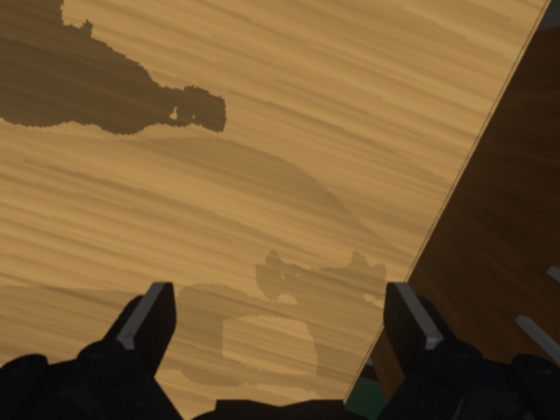

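The move was refused because every row needs all seven keys. The wrist view shows only bare bench. I'll resend with complete rows.

>>> move_arm(
  deltas=[
    {"tx": 0.04, "ty": -0.033, "tz": 0, "wx": 0, "wy": 0, "wz": -1, "jaw": 0.045},
    {"tx": 0.08, "ty": -0.066, "tz": 0, "wx": 0, "wy": 0, "wz": -2, "jaw": 0.045},
    {"tx": 0.12, "ty": -0.099, "tz": 0, "wx": 0, "wy": 0, "wz": -3, "jaw": 0.045},
    {"tx": 0.16, "ty": -0.132, "tz": 0, "wx": 0, "wy": 0, "wz": -4, "jaw": 0.045},
    {"tx": 0.2, "ty": -0.165, "tz": 0, "wx": 0, "wy": 0, "wz": -5, "jaw": 0.045},
    {"tx": 0.24, "ty": -0.198, "tz": 0, "wx": 0, "wy": 0, "wz": -6, "jaw": 0.045},
    {"tx": 0.28, "ty": -0.231, "tz": 0, "wx": 0, "wy": 0, "wz": -7, "jaw": 0.045},
    {"tx": 0.32, "ty": -0.264, "tz": 0, "wx": 0, "wy": 0, "wz": -8, "jaw": 0.045},
    {"tx": 0.36, "ty": -0.297, "tz": 0, "wx": 0, "wy": 0, "wz": -9, "jaw": 0.045},
    {"tx": 0.4, "ty": -0.33, "tz": 0, "wx": 0, "wy": 0, "wz": -10, "jaw": 0.045},
    {"tx": 0.44, "ty": -0.363, "tz": 0, "wx": 0, "wy": 0, "wz": -11, "jaw": 0.045},
    {"tx": 0.48, "ty": -0.396, "tz": 0.008, "wx": 0, "wy": 0, "wz": -12.3, "jaw": 0.045},
    {"tx": 0.505, "ty": -0.415, "tz": 0.014, "wx": 0, "wy": 0, "wz": -13, "jaw": 0.045},
    {"tx": 0.522, "ty": -0.429, "tz": 0.016, "wx": 0, "wy": 0, "wz": -13.5, "jaw": 0.045},
    {"tx": 0.522, "ty": -0.429, "tz": 0.016, "wx": 0, "wy": 0, "wz": -13.5, "jaw": 0.045},
    {"tx": 0.522, "ty": -0.429, "tz": 0.016, "wx": 0, "wy": 0, "wz": -13.5, "jaw": 0.045},
  ],
  grip_force=25,
)

```text
time: 3.8
ee_pos: [0.5491, 0.007, 0.2157]
orientation: [3.141, 0.001, 1.743]
contact_force: [0.3, -0.3, 0.3]
width: 0.529
```

```bash
cat >> h.py <<'E'
def wrist(n):
    s=ctrl.get_state(); p=ctrl.read_camera('wrist'); save(p,n)
    T=np.eye(4);T[:3,:3]=Ro.from_euler('xyz',s['orientation']).as_matrix();T[:3,3]=s['ee_pos']
    C=T@np.array(p['mount']); p['R']=C[:3,:3].T; p['t']=-C[:3,:3].T@C[:3,3]
    return s,p
E
python3 - <<'E'
from h import *
st()
s,p=wrist('w2')
for l,z in [('latch_pin',.133),('pull',.09)]:
    for q in ctrl.spot_point(p,l)[:2]: print(l,q['score'],q['centre'],onz(p,q['centre'],z),onz(p,q['centre'],z+.0175))
for x in [pinloc(.03),LOC['latch_pivot'],(-.085,.14,.1055),(.085,.14,.1055)]: print(proj(p,c2w(V,x)).round(1))
E
```

```text
time 3.8
joints [-4.8900e-02 -4.8900e-02  1.4002e+00 -5.0000e-04  1.7900e+00 -2.2130e-01]
ee_pos [0.5491 0.007  0.2157]
orientation [3.1414e+00 6.0000e-04 1.7430e+00]
contact_force [ 0.2985 -0.2843  0.2843]
width 0.529
latch_pin 0.79 [216.6, 282.2] [0.55056292 0.0113372  0.133     ] [0.54937071 0.01734183 0.1505    ]
pull 0.66 [313.1, 135.7] [ 0.44526849 -0.11129231  0.09      ] [ 0.45113645 -0.09825025  0.1075    ]
[222.9 278.8]
[138.5 281.5]
[159.5 159.5]
[159.7 403. ]
```

View pics/w2.png

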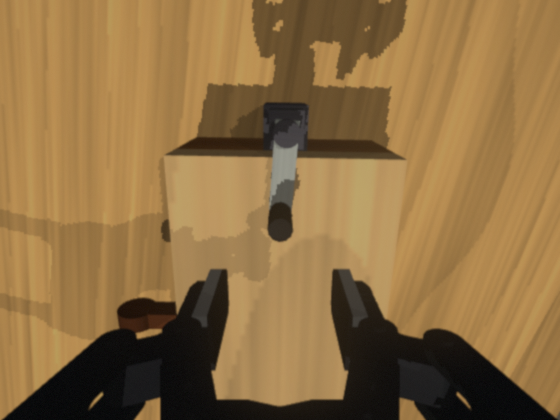

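The wrist view shows the pin at about column 280, rows 208–240, centred between the fingers at columns 225 and 335. The bar lies nearly square over the lid. I'll descend and cage the pin.

>>> move_arm(
  deltas=[
    {"tx": 0, "ty": 0, "tz": 0.03, "wx": 0, "wy": 0, "wz": 0, "jaw": 0.045},
    {"tx": 0, "ty": 0, "tz": 0.06, "wx": 0, "wy": 0, "wz": 0, "jaw": 0.045},
    {"tx": 0, "ty": 0, "tz": 0.08, "wx": 0, "wy": 0, "wz": 0, "jaw": 0.045},
    {"tx": 0, "ty": 0, "tz": 0.093, "wx": 0, "wy": 0, "wz": 0, "jaw": 0.04},
    {"tx": 0, "ty": 0, "tz": 0.093, "wx": 0, "wy": 0, "wz": 0, "jaw": 0.022},
    {"tx": 0, "ty": 0, "tz": 0.093, "wx": 0, "wy": 0, "wz": 0, "jaw": 0.022},
    {"tx": 0, "ty": 0, "tz": 0.093, "wx": 0, "wy": 0, "wz": 0, "jaw": 0.022},
    {"tx": 0, "ty": 0, "tz": 0.093, "wx": 0, "wy": 0, "wz": 0, "jaw": 0.022},
  ],
  grip_force=25,
)

```text
time: 4.95
ee_pos: [0.5496, 0.0078, 0.123]
orientation: [3.14, 0.0, 1.745]
contact_force: [-0.6, -0.3, -0.7]
width: 0.259
```

Run:
```python
from h import *
st()
wrist('w3')
for k in range(1,19):
    a=k*.1; print(k,round(.055*(1-np.cos(a)),3),round(-.055*np.sin(a),3),round(np.degrees(a)/6,2))
```

```text
time 4.95
joints [-0.0477 -0.0398  1.5551  0.      1.6251 -0.2215]
ee_pos [0.5496 0.0078 0.123 ]
orientation [3.1404e+00 3.0000e-04 1.7446e+00]
contact_force [-0.6478 -0.2608 -0.6622]
width 0.2588
1 0.0 -0.005 0.95
2 0.001 -0.011 1.91
3 0.002 -0.016 2.86
4 0.004 -0.021 3.82
5 0.007 -0.026 4.77
6 0.01 -0.031 5.73
7 0.013 -0.035 6.68
8 0.017 -0.039 7.64
9 0.021 -0.043 8.59
10 0.025 -0.046 9.55
11 0.03 -0.049 10.5
12 0.035 -0.051 11.46
13 0.04 -0.053 12.41
14 0.046 -0.054 13.37
15 0.051 -0.055 14.32
16 0.057 -0.055 15.28
17 0.062 -0.055 16.23
18 0.067 -0.054 17.19
```

View pics/w3.png

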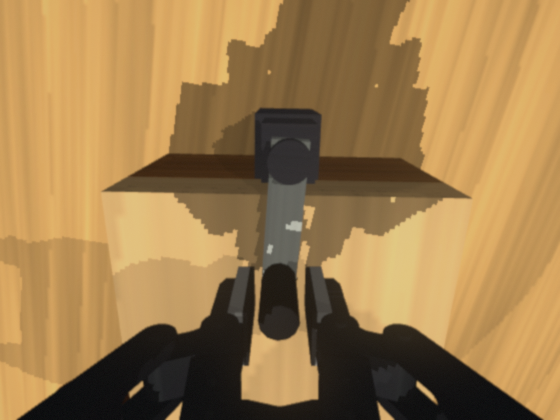

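The pin (column 280, rows 270–335) sits centred between the pads at columns 245 and 318. Now I'll follow the arc.

>>> move_arm(
  deltas=[
    {"tx": 0, "ty": -0.005, "tz": 0, "wx": 0, "wy": 0, "wz": 0.95, "jaw": 0.022},
    {"tx": 0.001, "ty": -0.011, "tz": 0, "wx": 0, "wy": 0, "wz": 1.9, "jaw": 0.022},
    {"tx": 0.002, "ty": -0.016, "tz": 0, "wx": 0, "wy": 0, "wz": 2.9, "jaw": 0.022},
    {"tx": 0.004, "ty": -0.021, "tz": 0, "wx": 0, "wy": 0, "wz": 3.8, "jaw": 0.022},
    {"tx": 0.007, "ty": -0.026, "tz": 0, "wx": 0, "wy": 0, "wz": 4.8, "jaw": 0.022},
    {"tx": 0.01, "ty": -0.031, "tz": 0, "wx": 0, "wy": 0, "wz": 5.7, "jaw": 0.022},
    {"tx": 0.013, "ty": -0.035, "tz": 0, "wx": 0, "wy": 0, "wz": 6.7, "jaw": 0.022},
    {"tx": 0.017, "ty": -0.039, "tz": 0, "wx": 0, "wy": 0, "wz": 7.6, "jaw": 0.022},
    {"tx": 0.021, "ty": -0.043, "tz": 0, "wx": 0, "wy": 0, "wz": 8.6, "jaw": 0.022},
    {"tx": 0.025, "ty": -0.046, "tz": 0, "wx": 0, "wy": 0, "wz": 9.5, "jaw": 0.022},
    {"tx": 0.03, "ty": -0.049, "tz": 0, "wx": 0, "wy": 0, "wz": 10.5, "jaw": 0.022},
    {"tx": 0.035, "ty": -0.051, "tz": 0, "wx": 0, "wy": 0, "wz": 11.5, "jaw": 0.022},
    {"tx": 0.04, "ty": -0.053, "tz": 0, "wx": 0, "wy": 0, "wz": 12.4, "jaw": 0.022},
    {"tx": 0.046, "ty": -0.054, "tz": 0, "wx": 0, "wy": 0, "wz": 13.4, "jaw": 0.022},
    {"tx": 0.051, "ty": -0.055, "tz": 0, "wx": 0, "wy": 0, "wz": 14.3, "jaw": 0.022},
    {"tx": 0.057, "ty": -0.055, "tz": 0, "wx": 0, "wy": 0, "wz": 15.3, "jaw": 0.022},
    {"tx": 0.062, "ty": -0.055, "tz": 0, "wx": 0, "wy": 0, "wz": 16.2, "jaw": 0.022},
    {"tx": 0.067, "ty": -0.054, "tz": 0, "wx": 0, "wy": 0, "wz": 17.2, "jaw": 0.022},
    {"tx": 0.067, "ty": -0.054, "tz": 0, "wx": 0, "wy": 0, "wz": 17.2, "jaw": 0.022},
    {"tx": 0.067, "ty": -0.054, "tz": 0, "wx": 0, "wy": 0, "wz": 17.2, "jaw": 0.022},
  ],
  grip_force=25,
)

```text
time: 7.5
ee_pos: [0.4844, 0.0644, 0.1223]
orientation: [-3.141, 0.0, -0.055]
contact_force: [0.1, 0.0, -0.3]
width: 0.257
```

Run:
```python
from h import *
st()
wrist('w4')
p=ctrl.read_camera('scene'); im=cv2.cvtColor(np.asarray(p['image']),cv2.COLOR_RGB2BGR)
cv2.imwrite('pics/s4.png',cv2.resize(im[120:290,160:360],None,fx=3.5,fy=3.5))
```

```text
time 7.5
joints [ 6.2500e-02 -2.0610e-01  1.7092e+00  1.0000e-04  1.6386e+00  1.6879e+00]
ee_pos [0.4844 0.0644 0.1223]
orientation [-3.1415e+00  1.0000e-04 -5.4600e-02]
contact_force [ 0.0618  0.0249 -0.3298]
width 0.2572
```

View pics/w4.png

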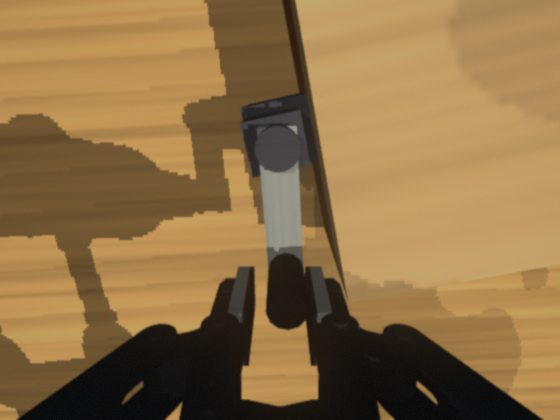

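View pics/s4.png

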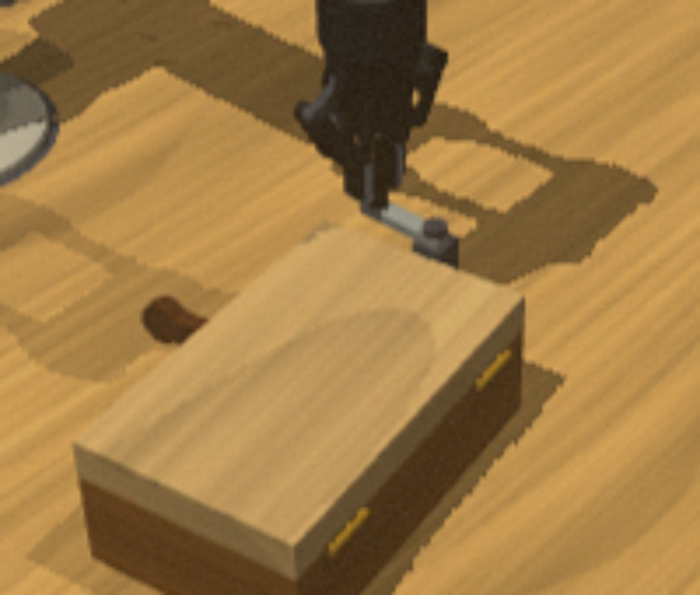

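The latch bar now points towards the robot, well clear of the lid's end. I'll open, lift and move over the pull.

Run:
```python
from h import *
s=ctrl.get_state()
R0=Ro.from_euler('xyz',s['orientation'])
print(rel(s['ee_pos'],R0,[.447,-.115,.19],down(V[2])).round(4))
```

```text
[-2.740e-02  1.812e-01 -6.770e-02 -1.000e-03  5.000e-04 -2.182e+00]
```

>>> move_arm(
  deltas=[
    {"tx": 0, "ty": 0, "tz": 0, "wx": 0, "wy": 0, "wz": 0, "jaw": 0.045},
    {"tx": 0, "ty": 0, "tz": 0, "wx": 0, "wy": 0, "wz": 0, "jaw": 0.045},
    {"tx": 0, "ty": 0, "tz": -0.03, "wx": 0, "wy": 0, "wz": 0, "jaw": 0.045},
    {"tx": 0, "ty": 0, "tz": -0.068, "wx": 0, "wy": 0, "wz": 0, "jaw": 0.045},
    {"tx": 0, "ty": 0.02, "tz": -0.068, "wx": 0, "wy": 0, "wz": 0, "jaw": 0.045},
    {"tx": -0.01, "ty": 0.06, "tz": -0.068, "wx": 0, "wy": 0, "wz": -0.8, "jaw": 0.045},
    {"tx": -0.016, "ty": 0.1, "tz": -0.068, "wx": 0, "wy": 0, "wz": -1.2, "jaw": 0.045},
    {"tx": -0.022, "ty": 0.145, "tz": -0.068, "wx": 0, "wy": 0, "wz": -1.8, "jaw": 0.045},
    {"tx": -0.027, "ty": 0.175, "tz": -0.068, "wx": 0, "wy": 0, "wz": -2.2, "jaw": 0.045},
    {"tx": -0.027, "ty": 0.181, "tz": -0.068, "wx": 0, "wy": 0, "wz": -2.2, "jaw": 0.045},
    {"tx": -0.027, "ty": 0.181, "tz": -0.068, "wx": 0, "wy": 0, "wz": -2.2, "jaw": 0.045},
    {"tx": -0.027, "ty": 0.181, "tz": -0.068, "wx": 0, "wy": 0, "wz": -2.2, "jaw": 0.045},
  ],
  grip_force=25,
)

```text
time: 9.1
ee_pos: [0.4475, -0.1138, 0.1903]
orientation: [-3.141, -0.0, 0.175]
contact_force: [0.7, 0.9, 0.1]
width: 0.526
```

Run:
```python
from h import *
st()
s,p=wrist('w5')
for q in ctrl.spot_point(p,'pull')[:2]: print(q['score'],q['centre'],onz(p,q['centre'],.09))
for x in [LOC['pull'],(-.139,0,.09),(-.123,.007,.09),(-.123,-.007,.09),(-.085,.14,.1055),(-.085,-.14,.1055),(-.085,0,.1055)]: print(proj(p,c2w(V,x)).round(1))
p=ctrl.read_camera('scene'); save(p,'s5')
```

```text
time 9.1
joints [-3.2300e-01 -2.8870e-01  1.6584e+00  4.0000e-04  1.7720e+00  1.0733e+00]
ee_pos [ 0.4475 -0.1138  0.1903]
orientation [-3.1412 -0.      0.1746]
contact_force [0.7415 0.94   0.146 ]
width 0.5257
[213.2 283.7]
[234.3 283.5]
[213.1 273.8]
[213.2 293.6]
[163.3  62.4]
[164.8 506.4]
[164.  284.3]
```

View pics/w5.png

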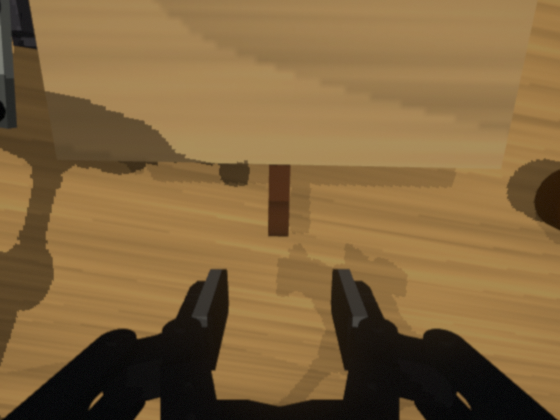

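View pics/s5.png

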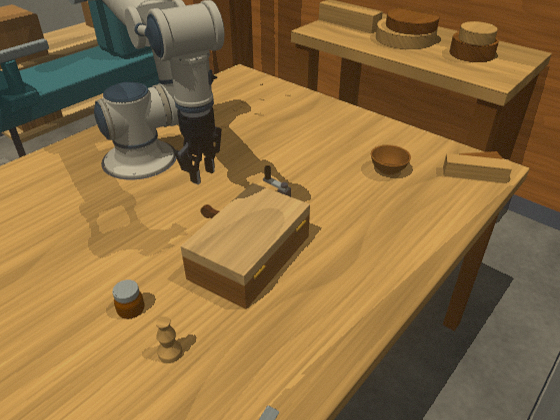

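Run:
```python
import cv2
im=cv2.imread('pics/w5.png')
a=cv2.resize(im[120:200,20:120],None,fx=4,fy=4); b=cv2.resize(im[120:200,440:540],None,fx=4,fy=4)
import numpy as np
cv2.imwrite('pics/w5z.png',np.hstack([a,b]))
```

```text
(no output)
```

View pics/w5z.png

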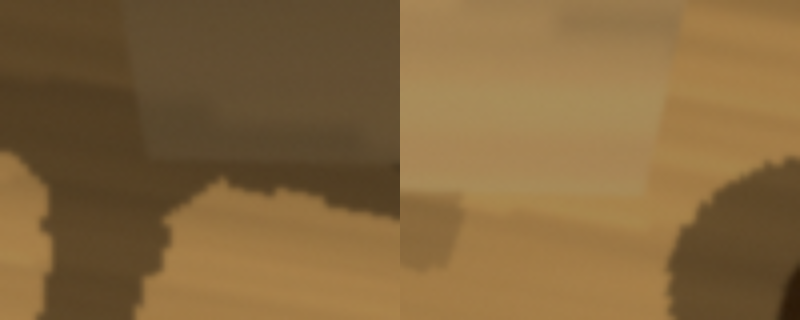

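Run:
```python
from h import *
s,p=wrist('w6')
W=np.array([onz(p,c,.1055) for c in [(159.5,56.8),(168.7,501.7)]]); print(W, W.mean(0))
d=W[0]-W[1]; print(np.linalg.norm(d), np.arctan2(-d[0],d[1]))
print(c2w(V,(-.085,.14,.1055)),c2w(V,(-.085,-.14,.1055)),c2w(V,(-.085,0,.1055)))
print(onz(p,(220,279),.09))
```

```text
[[ 0.46243332  0.03195805  0.1055    ]
 [ 0.50596662 -0.2453089   0.1055    ]] [ 0.48419997 -0.10667543  0.1055    ]
0.2806636946621792 0.15573717505487827
[0.46066945 0.02867843 0.1055    ] [ 0.50886818 -0.24714195  0.1055    ] [ 0.48476881 -0.10923176  0.1055    ]
[ 0.44168118 -0.11356952  0.09      ]
```

The wrist view shows the pull at columns 268–290, between the fingers at 228 and 332. It agrees with the estimate to within 3 mm. I'll descend and grip.

>>> move_arm(
  deltas=[
    {"tx": 0, "ty": 0.001, "tz": 0.03, "wx": 0, "wy": 0, "wz": 0.1, "jaw": 0.045},
    {"tx": 0, "ty": 0.001, "tz": 0.06, "wx": 0, "wy": 0, "wz": 0.1, "jaw": 0.045},
    {"tx": 0, "ty": 0.001, "tz": 0.09, "wx": 0, "wy": 0, "wz": 0.1, "jaw": 0.045},
    {"tx": 0, "ty": 0.001, "tz": 0.11, "wx": 0, "wy": 0, "wz": 0.1, "jaw": 0.045},
    {"tx": 0, "ty": 0.001, "tz": 0.121, "wx": 0, "wy": 0, "wz": 0.1, "jaw": 0.045},
    {"tx": 0, "ty": 0.001, "tz": 0.121, "wx": 0, "wy": 0, "wz": 0.1, "jaw": 0.02},
    {"tx": 0, "ty": 0.001, "tz": 0.121, "wx": 0, "wy": 0, "wz": 0.1, "jaw": 0.02},
    {"tx": 0, "ty": 0.001, "tz": 0.121, "wx": 0, "wy": 0, "wz": 0.1, "jaw": 0.02},
  ],
  grip_force=40,
)

```text
time: 10.3
ee_pos: [0.448, -0.1158, 0.0704]
orientation: [3.141, -0.002, 0.163]
contact_force: [-0.9, 1.5, 0.4]
width: 0.234
```

Run:
```python
from h import *
st()
s,p=wrist('w7')
```

```text
time 10.3
joints [-3.2660e-01 -2.6040e-01  1.8477e+00  2.0000e-04  1.5524e+00  1.0809e+00]
ee_pos [ 0.448  -0.1158  0.0704]
orientation [ 3.1409e+00 -1.7000e-03  1.6330e-01]
contact_force [-0.8842  1.5176  0.3701]
width 0.2339
```

View pics/w7.png

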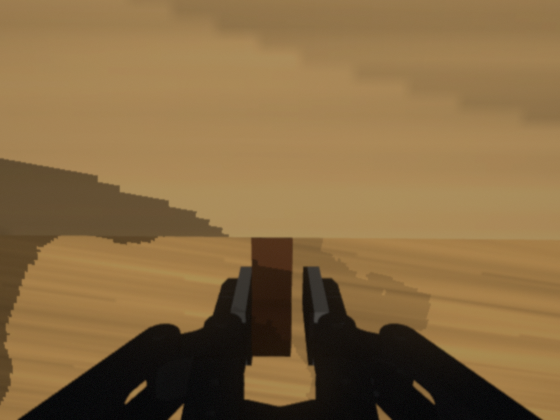

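The pull (columns 250–293) sits about 1.5 mm left of the gap's centre at column 277. I'll centre and grip.

>>> move_arm(
  deltas=[
    {"tx": 0, "ty": -0.0015, "tz": 0, "wx": 0, "wy": 0, "wz": 0, "jaw": 0.02},
    {"tx": 0, "ty": -0.0015, "tz": 0, "wx": 0, "wy": 0, "wz": 0, "jaw": 0.005},
    {"tx": 0, "ty": -0.0015, "tz": 0, "wx": 0, "wy": 0, "wz": 0, "jaw": 0.005},
    {"tx": 0, "ty": -0.0015, "tz": 0, "wx": 0, "wy": 0, "wz": 0, "jaw": 0.005},
    {"tx": 0, "ty": -0.0015, "tz": 0, "wx": 0, "wy": 0, "wz": 0, "jaw": 0.005},
  ],
  grip_force=60,
)

```text
time: 10.98
ee_pos: [0.4472, -0.113, 0.0699]
orientation: [-3.139, -0.001, 0.163]
contact_force: [-1.5, 6.0, 3.9]
width: 0.16
```

Run:
```python
from h import *
st()
s,p=wrist('w8')
# arc rows, tool frame: x=case x, z down
G0=np.array([-.208,.015]); r0=G0
for k in range(1,15):
    th=k*.1 if k<14 else 1.345
    c,s_=np.cos(th),np.sin(th); x=-.208*c+.015*s_; z=.208*s_+.015*c
    print(round(th,3),'tx',round(x+.208,4),'tz',round(-(z-.015),4))
```

```text
time 10.975
joints [-0.323  -0.2622  1.8503  0.0023  1.5542  1.0844]
ee_pos [ 0.4472 -0.113   0.0699]
orientation [-3.1393e+00 -5.0000e-04  1.6330e-01]
contact_force [-1.4856  5.9509  3.9414]
width 0.1597
0.1 tx 0.0025 tz -0.0207
0.2 tx 0.0071 tz -0.041
0.3 tx 0.0137 tz -0.0608
0.4 tx 0.0223 tz -0.0798
0.5 tx 0.0327 tz -0.0979
0.6 tx 0.0448 tz -0.1148
0.7 tx 0.0586 tz -0.1305
0.8 tx 0.0738 tz -0.1447
0.9 tx 0.0905 tz -0.1573
1.0 tx 0.1082 tz -0.1681
1.1 tx 0.127 tz -0.1772
1.2 tx 0.1466 tz -0.1843
1.3 tx 0.1668 tz -0.1894
1.345 tx 0.1761 tz -0.1911
```

View pics/w8.png

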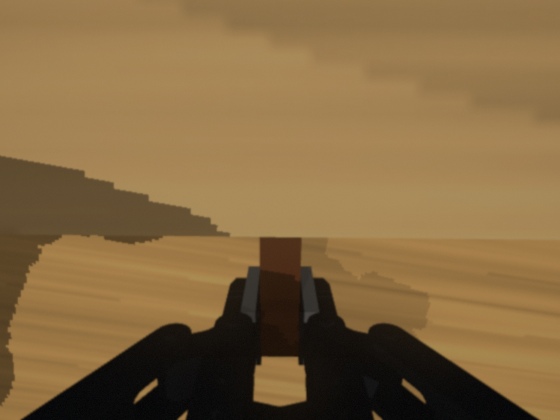

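Gripped at a width of 13.6 mm, with the pads flush on both cheeks. I'll raise the lid in stages, starting to about 0.3 rad.

>>> move_arm(
  deltas=[
    {"tx": 0.001, "ty": -0.001, "tz": -0.01, "wx": 0, "wy": 0, "wz": 0, "jaw": 0.005},
    {"tx": 0.0025, "ty": -0.001, "tz": -0.0207, "wx": 0, "wy": 0, "wz": 0, "jaw": 0.005},
    {"tx": 0.0046, "ty": -0.001, "tz": -0.031, "wx": 0, "wy": 0, "wz": 0, "jaw": 0.005},
    {"tx": 0.0071, "ty": -0.001, "tz": -0.041, "wx": 0, "wy": 0, "wz": 0, "jaw": 0.005},
    {"tx": 0.0102, "ty": -0.001, "tz": -0.051, "wx": 0, "wy": 0, "wz": 0, "jaw": 0.005},
    {"tx": 0.0137, "ty": -0.001, "tz": -0.0608, "wx": 0, "wy": 0, "wz": 0, "jaw": 0.005},
    {"tx": 0.0137, "ty": -0.001, "tz": -0.0608, "wx": 0, "wy": 0, "wz": 0, "jaw": 0.005},
  ],
  grip_force=60,
)

```text
time: 11.9
ee_pos: [0.4606, -0.1109, 0.1311]
orientation: [-3.142, -0.0, 0.163]
contact_force: [-3.1, 2.6, -2.4]
width: 0.155
```

Run:
```python
from h import *
st()
s,p=wrist('w9')
p=ctrl.read_camera('scene'); im=cv2.cvtColor(np.asarray(p['image']),cv2.COLOR_RGB2BGR)
cv2.imwrite('pics/s9.png',cv2.resize(im[100:310,140:360],None,fx=2.8,fy=2.8))
```

```text
time 11.9
joints [-3.0810e-01 -2.5050e-01  1.7315e+00  1.0000e-04  1.6606e+00  1.0992e+00]
ee_pos [ 0.4606 -0.1109  0.1311]
orientation [-3.1415e+00 -1.0000e-04  1.6340e-01]
contact_force [-3.0503  2.5957 -2.3898]
width 0.1551
```

View pics/s9.png

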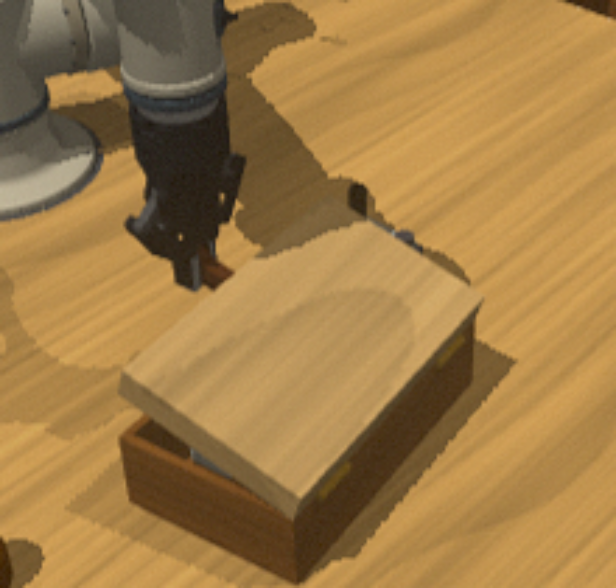

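View pics/w9.png

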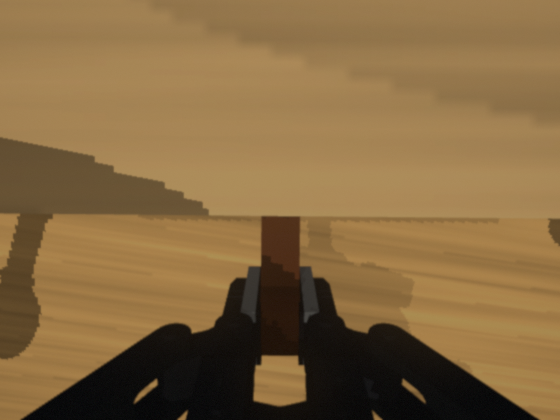

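The scene shows the lid opened about 0.3 rad with the pull held, and forces are small. Next stage is to 0.9 rad.

>>> move_arm(
  deltas=[
    {"tx": 0.004, "ty": 0, "tz": -0.0096, "wx": 0, "wy": 0, "wz": 0, "jaw": 0.005},
    {"tx": 0.0086, "ty": 0, "tz": -0.019, "wx": 0, "wy": 0, "wz": 0, "jaw": 0.005},
    {"tx": 0.0136, "ty": 0, "tz": -0.0282, "wx": 0, "wy": 0, "wz": 0, "jaw": 0.005},
    {"tx": 0.019, "ty": 0, "tz": -0.0371, "wx": 0, "wy": 0, "wz": 0, "jaw": 0.005},
    {"tx": 0.0249, "ty": -0.001, "tz": -0.0457, "wx": 0, "wy": 0, "wz": 0, "jaw": 0.005},
    {"tx": 0.0311, "ty": -0.001, "tz": -0.054, "wx": 0, "wy": 0, "wz": 0, "jaw": 0.005},
    {"tx": 0.0379, "ty": -0.001, "tz": -0.062, "wx": 0, "wy": 0, "wz": 0, "jaw": 0.005},
    {"tx": 0.0449, "ty": -0.001, "tz": -0.0697, "wx": 0, "wy": 0, "wz": 0, "jaw": 0.005},
    {"tx": 0.0524, "ty": -0.001, "tz": -0.077, "wx": 0, "wy": 0, "wz": 0, "jaw": 0.005},
    {"tx": 0.0601, "ty": -0.001, "tz": -0.0839, "wx": 0, "wy": 0, "wz": 0, "jaw": 0.005},
    {"tx": 0.0683, "ty": -0.001, "tz": -0.0904, "wx": 0, "wy": 0, "wz": 0, "jaw": 0.005},
    {"tx": 0.0768, "ty": -0.001, "tz": -0.0965, "wx": 0, "wy": 0, "wz": 0, "jaw": 0.005},
    {"tx": 0.0768, "ty": -0.001, "tz": -0.0965, "wx": 0, "wy": 0, "wz": 0, "jaw": 0.005},
  ],
  grip_force=60,
)

```text
time: 13.62
ee_pos: [0.5372, -0.099, 0.2272]
orientation: [3.139, -0.001, 0.162]
contact_force: [-0.9, -6.0, -4.1]
width: 0.152
```

Run:
```python
from h import *
st()
s,p=wrist('w10')
for k in range(1,10):
    th=.9+.05*k if k<9 else 1.345
    c,s_=np.cos(th),np.sin(th); x=-.208*c+.015*s_; z=.208*s_+.015*c
    print(round(th,3),'tx',round(x+.208-.0905,4),'tz',round(-(z-.015)+.1573,4))
```

```text
time 13.625
joints [-0.2431 -0.0562  1.3869 -0.0023  1.809   1.1654]
ee_pos [ 0.5372 -0.099   0.2272]
orientation [ 3.1388e+00 -8.0000e-04  1.6180e-01]
contact_force [-0.8614 -5.9972 -4.1476]
width 0.1521
0.95 tx 0.0087 tz -0.0056
1.0 tx 0.0177 tz -0.0108
1.05 tx 0.027 tz -0.0156
1.1 tx 0.0365 tz -0.0199
1.15 tx 0.0462 tz -0.0237
1.2 tx 0.0561 tz -0.027
1.25 tx 0.0661 tz -0.0298
1.3 tx 0.0763 tz -0.0321
1.345 tx 0.0856 tz -0.0338
```

View pics/w10.png

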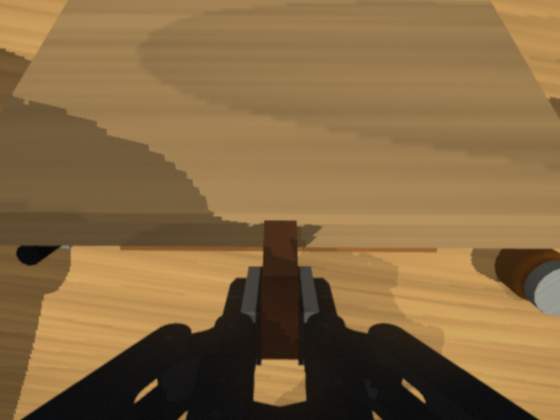

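>>> move_arm(
  deltas=[
    {"tx": 0.0087, "ty": 0.0005, "tz": -0.0056, "wx": 0, "wy": 0, "wz": 0, "jaw": 0.005},
    {"tx": 0.0177, "ty": 0.001, "tz": -0.0108, "wx": 0, "wy": 0, "wz": 0, "jaw": 0.005},
    {"tx": 0.027, "ty": 0.001, "tz": -0.0156, "wx": 0, "wy": 0, "wz": 0, "jaw": 0.005},
    {"tx": 0.0365, "ty": 0.001, "tz": -0.0199, "wx": 0, "wy": 0, "wz": 0, "jaw": 0.005},
    {"tx": 0.0462, "ty": 0.0012, "tz": -0.0237, "wx": 0, "wy": 0, "wz": 0, "jaw": 0.005},
    {"tx": 0.0561, "ty": 0.0012, "tz": -0.027, "wx": 0, "wy": 0, "wz": 0, "jaw": 0.005},
    {"tx": 0.062, "ty": 0.0014, "tz": -0.0287, "wx": 0, "wy": 0, "wz": 0, "jaw": 0.005},
    {"tx": 0.0661, "ty": 0.0015, "tz": -0.0298, "wx": 0, "wy": 0, "wz": 0, "jaw": 0.005},
    {"tx": 0.0661, "ty": 0.0015, "tz": -0.0298, "wx": 0, "wy": 0, "wz": 0, "jaw": 0.005},
    {"tx": 0.0661, "ty": 0.0015, "tz": -0.0298, "wx": 0, "wy": 0, "wz": 0, "jaw": 0.005},
  ],
  grip_force=60,
)

```text
time: 14.92
ee_pos: [0.6024, -0.0888, 0.2568]
orientation: [3.14, -0.001, 0.163]
contact_force: [-1.0, -5.3, -3.5]
width: 0.158
```

Run:
```python
from h import *
s=st()
G=np.array(s['ee_pos'])+[0,0,.019]; d=np.array([np.cos(.165),np.sin(.165)])
H=c2w(V,(.085,0,.075)); r=(G-H); u=r[:2]@d; w=r[2]
print('u,w',u,w,np.hypot(u,w),'theta',np.pi-np.arctan2(w,u)+np.arctan2(.015,.208))
s,p=wrist('w11')
for n in ['scene','top']:
    p=ctrl.read_camera(n); save(p,n+'11'); im=cv2.cvtColor(np.asarray(p['image']),cv2.COLOR_RGB2BGR)
    c=im[60:310,140:360] if n=='scene' else im[150:290,230:400]
    cv2.imwrite('pics/%s11z.png'%n,cv2.resize(c,None,fx=2.4 if n=='scene' else 4,fy=2.4 if n=='scene' else 4,interpolation=cv2.INTER_CUBIC))
```

```text
time 14.925
joints [-2.0180e-01  1.2140e-01  1.1530e+00 -9.0000e-04  1.8660e+00  1.2061e+00]
ee_pos [ 0.6024 -0.0888  0.2568]
orientation [ 3.1404e+00 -8.0000e-04  1.6260e-01]
contact_force [-1.0047 -5.3146 -3.4665]
width 0.158
u,w -0.050620993011421214 0.20079150951926067 0.20707417808236184 theta 1.395826123838601
```

View pics/scene11z.png

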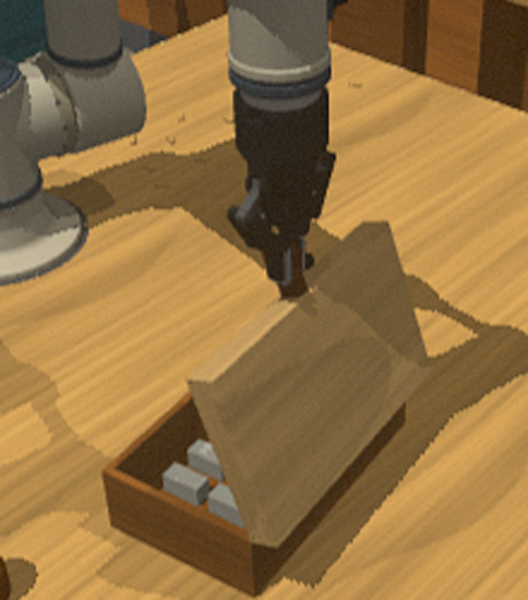

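View pics/top11z.png

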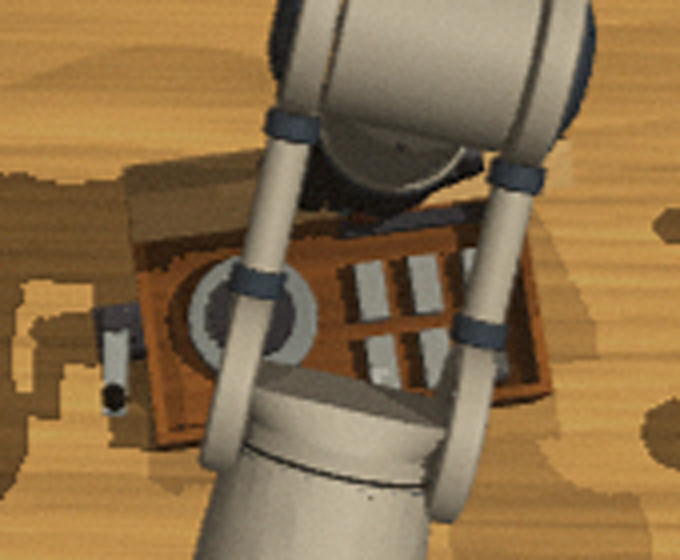

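View pics/w11.png

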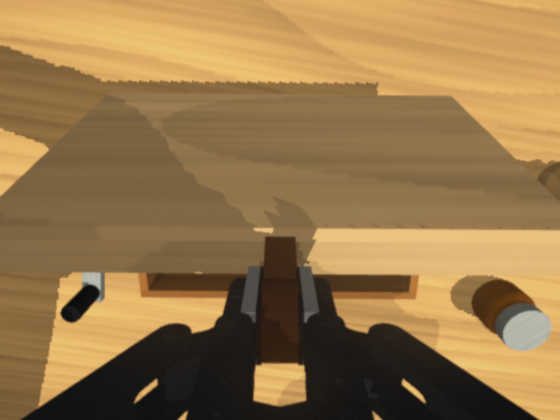

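```bash
cat >> h.py <<'E'
def lid(v,th,l):  # l: local to hinge, lid frame
    x,y,z=l; c,s=np.cos(th),np.sin(th)
    return c2w(v,(.085+x*c+z*s,y,.075-x*s+z*c))
E
python3 - <<'E'
from h import *
s,p=wrist('w12')
q=ctrl.read_camera('scene')
V2=[.5685,-.0946,.165]
for th in (1.2,1.25,1.3):
    print(th)
    for n,l in [('rear+',(0,.14,.0305)),('rear-',(0,-.14,.0305)),('ftop',(-.17,0,.0305)),('fbot',(-.17,0,0))]: print(' wrist',n,proj(p,lid(V2,th,l)).round(1))
    for n,l in [('ft+',(-.17,.14,.0305)),('ft-',(-.17,-.14,.0305)),('fb-',(-.17,-.14,0)),('fb+',(-.17,.14,0)),('rt-',(0,-.14,.0305)),('rt+',(0,.14,.0305))]: print(' scene',n,((proj(q,lid(V,th,l))[::-1])).round(1))
im=cv2.cvtColor(np.asarray(q['image']),cv2.COLOR_RGB2BGR)
cv2.imwrite('pics/s12z.png',cv2.resize(im[145:290,210:320],None,fx=4,fy=4,interpolation=cv2.INTER_CUBIC))
E
```

```text
1.2
 wrist rear+ [ 93.6 109.5]
 wrist rear- [ 93.3 451.7]
 wrist ftop [237.7 281.7]
 wrist fbot [280.7 281.5]
 scene ft+ [298.5 150.4]
 scene ft- [227.3 218. ]
 scene fb- [215.7 217.6]
 scene fb+ [287.7 151.2]
 scene rt- [257. 287.]
 scene rt+ [319.1 212.6]
1.25
 wrist rear+ [ 93.  110.1]
 wrist rear- [ 92.6 451. ]
 wrist ftop [221.4 281.7]
 wrist fbot [269.3 281.5]
 scene ft+ [301.7 150.9]
 scene ft- [230.9 218.9]
 scene fb- [219.  217.8]
 scene fb+ [290.7 151. ]
 scene rt- [257.2 287.6]
 scene rt+ [319.2 213.1]
1.3
 wrist rear+ [ 92.4 110.8]
 wrist rear- [ 92.  450.3]
 wrist ftop [203.8 281.8]
 wrist fbot [256.7 281.6]
 scene ft+ [305.1 151.6]
 scene ft- [234.6 220. ]
 scene fb- [222.3 218.2]
 scene fb+ [293.7 151.1]
 scene rt- [257.4 288.1]
 scene rt+ [319.4 213.6]
```

View pics/s12z.png

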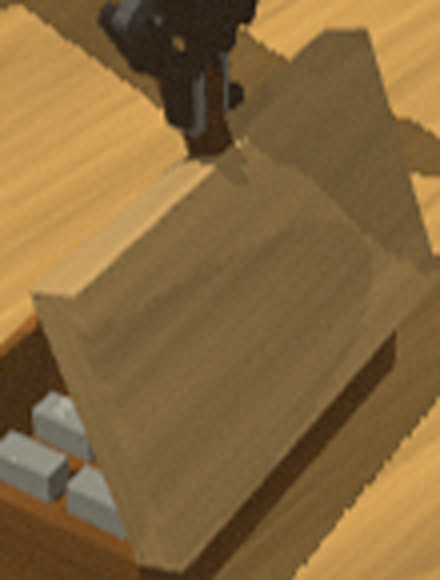

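Scene corners (lid front edge at (290.5,152.5), (301.5,152.5) and (218,218.5)) and wrist rows 228 and 273 put the lid at about 1.245 rad. Kinematics gives 1.252. One last slow 0.1 rad remains.

>>> move_arm(
  deltas=[
    {"tx": 0.004, "ty": 0.0005, "tz": -0.0008, "wx": 0, "wy": 0, "wz": 0, "jaw": 0.005},
    {"tx": 0.008, "ty": 0.001, "tz": -0.0016, "wx": 0, "wy": 0, "wz": 0, "jaw": 0.005},
    {"tx": 0.012, "ty": 0.001, "tz": -0.0023, "wx": 0, "wy": 0, "wz": 0, "jaw": 0.005},
    {"tx": 0.016, "ty": 0.001, "tz": -0.003, "wx": 0, "wy": 0, "wz": 0, "jaw": 0.005},
    {"tx": 0.019, "ty": 0.001, "tz": -0.0034, "wx": 0, "wy": 0, "wz": 0, "jaw": 0.005},
    {"tx": 0.02, "ty": 0.001, "tz": -0.0035, "wx": 0, "wy": 0, "wz": 0, "jaw": 0.005},
    {"tx": 0.02, "ty": 0.001, "tz": -0.0035, "wx": 0, "wy": 0, "wz": 0, "jaw": 0.005},
    {"tx": 0.02, "ty": 0.001, "tz": -0.0035, "wx": 0, "wy": 0, "wz": 0, "jaw": 0.005},
    {"tx": 0.02, "ty": 0.001, "tz": -0.0035, "wx": 0, "wy": 0, "wz": 0, "jaw": 0.005},
  ],
  grip_force=60,
)

```text
time: 16.3
ee_pos: [0.6216, -0.0859, 0.2606]
orientation: [3.141, -0.001, 0.163]
contact_force: [-2.8, -1.4, 5.2]
width: 0.151
```

Run:
```python
from h import *
s=st()
for yaw in (.165,):
    G=np.array(s['ee_pos'])+[0,0,.019]; d=np.array([np.cos(yaw),np.sin(yaw)])
    H=c2w(V,(.085,0,.075)); r=(G-H); u=r[:2]@d; w=r[2]
    print('u,w',u,w,np.hypot(u,w),'theta',np.arctan2(w,-u)-np.arctan2(.015,.208))
s,p=wrist('w13')
q=ctrl.read_camera('scene')
V2=[.5685,-.0946,.165]
for th in (1.3,1.345,1.39):
    print(th)
    for n,l in [('rear+',(0,.14,.0305)),('rear-',(0,-.14,.0305)),('ftop',(-.17,0,.0305)),('fbot',(-.17,0,0))]: print(' wrist',n,proj(p,lid(V2,th,l)).round(1))
    for n,l in [('ft+',(-.17,.14,.0305)),('ft-',(-.17,-.14,.0305)),('fb-',(-.17,-.14,0)),('fb+',(-.17,.14,0))]: print(' scene',n,((proj(q,lid(V,th,l))[::-1]-[210,145]+.5)*4-.5).round(1))
im=cv2.cvtColor(np.asarray(q['image']),cv2.COLOR_RGB2BGR)
cv2.imwrite('pics/s13z.png',cv2.resize(im[145:290,210:320],None,fx=4,fy=4,interpolation=cv2.INTER_CUBIC))
```

```text
time 16.3
joints [-1.9170e-01  1.7430e-01  1.0882e+00  2.0000e-04  1.8779e+00  1.2158e+00]
ee_pos [ 0.6216 -0.0859  0.2606]
orientation [ 3.1414e+00 -1.2000e-03  1.6340e-01]
contact_force [-2.8158 -1.3667  5.2278]
width 0.1512
u,w -0.03118426803533812 0.2045647072955339 0.2069279537515588 theta 1.3475281454668457
1.3
 wrist rear+ [116.3 116.2]
 wrist rear- [116.2 444.9]
 wrist ftop [241.4 281.2]
 wrist fbot [288.1 281. ]
 scene ft+ [381.8  27.7]
 scene ft- [100.  301.5]
 scene fb- [ 50.6 294.4]
 scene fb+ [336.5  25.8]
1.345
 wrist rear+ [115.8 116.8]
 wrist rear- [115.7 444.3]
 wrist ftop [226.2 281.2]
 wrist fbot [276.9 281.1]
 scene ft+ [393.8  30.6]
 scene ft- [113.5 306. ]
 scene fb- [ 63.  296.4]
 scene fb+ [347.8  26.6]
1.39
 wrist rear+ [115.3 117.4]
 wrist rear- [115.3 443.7]
 wrist ftop [210.2 281.2]
 wrist fbot [264.8 281.1]
 scene ft+ [406.   34.1]
 scene ft- [127.2 311.2]
 scene fb- [ 75.6 299.1]
 scene fb+ [359.2  27.8]
```

View pics/s13z.png

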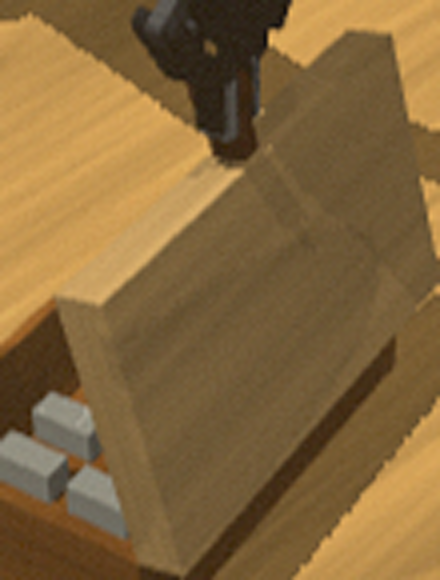

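View pics/w13.png

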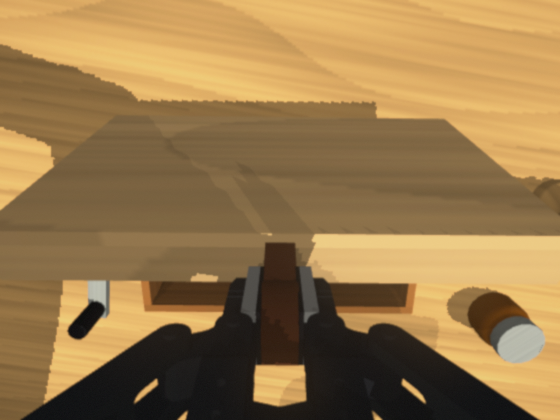

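Scene corners give about 1.335–1.34, the wrist rows 1.33–1.345, and kinematics 1.3475. I'll add a 1 mm nudge to centre the estimates on 1.345, then let it settle.

>>> move_arm(
  deltas=[
    {"tx": 0.001, "ty": 0, "tz": -0.0003, "wx": 0, "wy": 0, "wz": 0, "jaw": 0.005},
    {"tx": 0.001, "ty": 0, "tz": -0.0003, "wx": 0, "wy": 0, "wz": 0, "jaw": 0.005},
    {"tx": 0.001, "ty": 0, "tz": -0.0003, "wx": 0, "wy": 0, "wz": 0, "jaw": 0.005},
    {"tx": 0.001, "ty": 0, "tz": -0.0003, "wx": 0, "wy": 0, "wz": 0, "jaw": 0.005},
    {"tx": 0.001, "ty": 0, "tz": -0.0003, "wx": 0, "wy": 0, "wz": 0, "jaw": 0.005},
    {"tx": 0.001, "ty": 0, "tz": -0.0003, "wx": 0, "wy": 0, "wz": 0, "jaw": 0.005},
    {"tx": 0.001, "ty": 0, "tz": -0.0003, "wx": 0, "wy": 0, "wz": 0, "jaw": 0.005},
    {"tx": 0.001, "ty": 0, "tz": -0.0003, "wx": 0, "wy": 0, "wz": 0, "jaw": 0.005},
  ],
  grip_force=60,
)

```text
time: 17.4
ee_pos: [0.6225, -0.0857, 0.2607]
orientation: [3.142, -0.001, 0.163]
contact_force: [-2.8, -0.8, 5.9]
width: 0.155
```

Run:
```python
from h import *
s=st(); print(np.abs(s['dq']).max())
G=np.array(s['ee_pos'])+[0,0,.019]; d=np.array([np.cos(.165),np.sin(.165)])
r=G-c2w(V,(.085,0,.075)); u=r[:2]@d; print('theta kin',np.arctan2(r[2],-u)-np.arctan2(.015,.208))
q=ctrl.read_camera('scene'); save(q,'s14')
t=ctrl.read_camera('top'); save(t,'t14')
for l in ['bowl','wax_jar','spindle']:
    for p in (q,t):
        z=ctrl.spot_point(p,l)
        if z: print(l,z[0]['score'],onz(p,z[0]['centre'],0).round(3))
# joint fit from hand-read scene corners (previous view s13z): case yaw,x,y and theta
M={(-.17,.14,.0305):(391,36),(-.17,.14,0):(347,31),(-.17,-.14,0):(57,297),(-.17,-.14,.0305):(104,303),(0,-.14,.0305):(178,576)}
def f(v): 
    e=[(proj(q,lid(v[:3],v[3],l))[::-1]-(np.array(m)/4+[210-.375,145-.375])) for l,m in M.items()]
    return np.r_[np.concatenate(e),(v[0]-.5685)/.0015,(v[1]+.0946)/.0015,(v[2]-.168)/.006]
R=least_squares(f,[.5685,-.0946,.168,1.34]); print(R.x,R.fun.round(1))
print(ctrl.get_state()['time'])
```

```text
time 17.4
joints [-1.9110e-01  1.7730e-01  1.0846e+00  2.0000e-04  1.8791e+00  1.2163e+00]
ee_pos [ 0.6225 -0.0857  0.2607]
orientation [ 3.1416e+00 -5.0000e-04  1.6340e-01]
contact_force [-2.839  -0.7562  5.8504]
width 0.1553
0.0017903151323169558
theta kin 1.3518555854722403
bowl 0.58 [0.634 0.455 0.   ]
bowl 0.87 [0.634 0.458 0.   ]
wax_jar 0.52 [ 0.566 -0.094 -0.   ]
spindle 0.82 [ 0.642 -0.402  0.   ]
spindle 0.81 [ 0.64  -0.401  0.   ]
[ 0.56746289 -0.09591357  0.16143912  1.34208321] [ 0.2 -0.9 -0.2 -0.7 -0.4 -0.2  0.3  0.8  1.6  0.2 -0.7 -0.9 -1.1]
17.8
```

Run:
```python
import cv2,numpy as np
a=cv2.imread('pics/s14.png')[110:390,90:420]; b=cv2.imread('pics/t14.png')[150:300,90:440]
cv2.imwrite('pics/st14.png',cv2.resize(a,None,fx=2,fy=2)); cv2.imwrite('pics/tt14.png',cv2.resize(b,None,fx=2,fy=2))
```

```text
(no output)
```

View pics/st14.png

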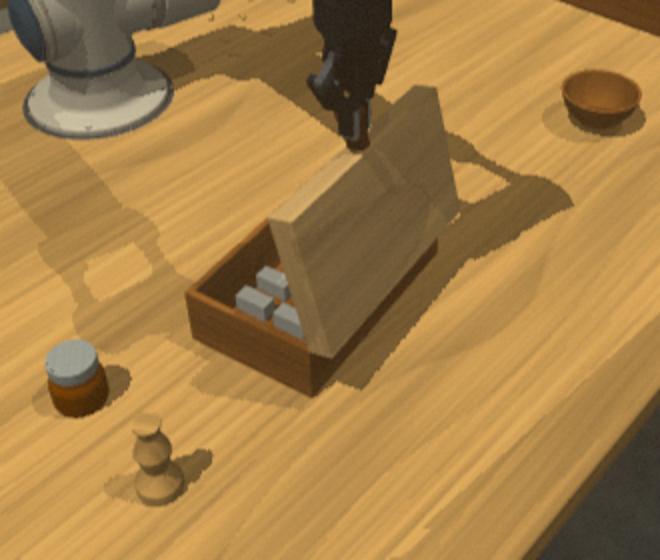

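View pics/tt14.png

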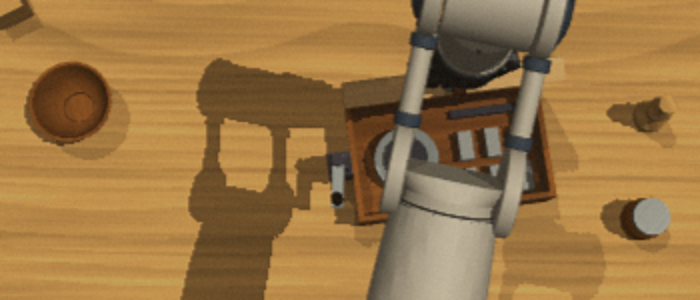

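Everything checks: the lid is at about 1.347, still and gripped, the latch is clear at about 1.74, and the bowl, jar and spindle are in place. Handing in.

Run:
```python
from h import *
print(ctrl.finish_job()); st()
```

```text
the job is handed in; nothing more can be done
None
the job is handed in; nothing more can be done
```

I swung the latch bar off the lid, then gripped the wooden pull and raised the lid to its balance point. I handed the job in at about 17.8 s with the pull still gripped at 60 N.

**Last checks:**
- **Latch:** it reads about 1.74 rad in the top picture, so it is clear of the lid.
- **Lid angle:** the scene-corner fit gave 1.342 rad before a final 1 mm nudge, so about 1.347 now. The arm's own pose gives 1.352, and the wrist picture read 1.33–1.345 before the nudge. These agree within about 0.02 rad of the 1.345 target.
- **Stillness and force:** the joints were still (under 0.002 rad/s). The force on the tool was about 6.5 N, and the opening read about 13 mm on the pull's 14 mm cheeks.
- **Bowl, jar and spindle:** all three stand in the final pictures where they were. The network confirmed the bowl and spindle positions.

**Disagreements:** the network's only last reading for the jar landed on the case, so I judged the jar by eye. The wrist camera and the fixed cameras differed by about 1° on the case's yaw; I used a value between them.

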